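Load the bench counter's spring-covered sample chamber

TASK

Slide the orange thumb latch on the white bench counter sideways to the robot's left so that its blue spring cover flies open, then stand the small white bottle with the blue cap upright on the floor of the sample well, setting it down rather than dropping it. Then swing the cover down and press it shut until the latch snaps back over it by itself, and leave the counter closed and latched with the bottle inside; do not knock the other things about.

Things in the scene. Friction and masses are not known exactly. Their poses are not given: they have to be found in the camera images.
- counter: White bench counter, fixed box 190 (x) x 150 (y) x 86 mm high; its flat deck is the top, z = 86. Origin on the bench, midway in y, 115 mm behind the front face; x points from the front (robot side) to the rear, y to the left, z up. A square well 76 x 76 mm is sunk in the deck, centred at (3, 0), floor at z = 12. A blue cover stands over it, an orange latch before that.
- well_floor (a point): Centre of the floor of the sample well, 74 mm below the deck; fixed to the counter.
- cover (a joint): Hinge of the blue cover, rad: 0 fully shut, about 0.02 latched, 1.65 fully open (free edge up, then rearward past the vertical). A spring pushes it open at all angles; only the latch holds it shut. Shutting takes 1 to 3 N at the free edge, about 3 N more (jerks to 8 N) over the last 20 mm as the latch is wedged aside. It snaps in just before 0: press right down.
- cover_hinge (a point): Middle of the cover's hinge line, which runs along the counter's y at (55, 0, 86) in the counter's frame. Shut, the cover is a hood open below: from here 100 mm to the front, 100 mm wide, 37 mm high, flat top, walls 4 mm. Fully open it reaches 45 mm rearward of here and 100 mm above the deck (its nose 114 mm), and nothing of it stands over the well.
- cover_front (a point): Middle of the cover's front upper edge (moves with it): when shut 100 mm to the front of the hinge, 37 mm above the deck. To shut the open cover, push on its flat top face near this edge, from behind, then from above, along the arc about the hinge. Below it a nose 18 mm wide juts 14 mm to the front, 4 to 12 mm above the deck when shut.
- latch (a joint): Travel of the orange thumb latch, m: 0 latched, grows as it slides along the counter's +y (left), stop at 0.014; the cover is let go past about 0.009. A spring brings it back: 1.5 N at 0, 3.6 N at the stop. Its hook is bevelled on top: pressing the cover shut wedges it aside and it snaps back over the nose.
- latch_tab (a point): Middle of the top of the latch's upright thumb tab, 24 mm long (counter x), 14 mm thick (counter y), rising to 24 mm above the deck; when latched at (-84, 0, 110) in the counter's frame. To its left rear, from 20 mm rearward of this point, the hook post rises to 29 mm above the deck, joined to the tab by a link 6 mm high.
- bottle: Small white bottle with a blue screw cap, 54 mm diameter, 104 mm high, 0.18 to 0.34 kg, standing on the bench left or right of the counter. Origin at the centre of its underside, z up. Cap 46 mm in diameter, from 84 to 104 mm above the underside; grip it there. In the well the cap stands 30 mm above the deck.
- beaker: Glass beaker, 84 mm diameter, 106 mm high, a bystander on the other side of the counter. Origin under its centre.
- wash_bottle: White wash bottle with a red bent spout, 226 mm high, a bystander at the left rear. Origin under its centre.
- reagent_2: Large white bottle with a blue cap, 86 mm diameter, 167 mm high, a bystander at the far left. Origin under its centre.

How it is judged:
By the outcome, as a careful person would: the job done as asked, in the order asked, and still so for the second after the job is handed in, with the robot touching nothing.
It also fails if it takes over 62 s, if anything falls off the work surface, if the arm or the gripper's body presses on something with over 40 N, if the wrist force passes 120 N, or if a joint passes its speed limit or range.

ROBOT

A 7-joint arm with a two-finger parallel gripper is mounted at the origin on a cart in front of the work surface, level with it; the furniture and walls round the work are solid. World frame = base frame: x ahead of the robot, y to its left, z up, the work surface at z = 0. Lengths are in m, angles in rad, forces in N, time in s.
With the tool pointing down it reaches from about 0.425 to 0.875 m from the base axis. Payload 4.7 kg.
Tool frame: the origin (TCP) lies midway between the tips of the shut fingers; the grasp point (between the pads) lies 19 mm behind it; z points along the fingers, y is the line along which they close (so a half turn about z gives the same grasp; the last joint's range is limited). The gripper opens to 87 mm and grips with 3 to 60 N. Pads are 19 mm wide; open, the fingers measure 117 mm over their backs; the gripper's body (75 mm by 190 mm) begins 51 mm behind the grasp point.
Start: joints at [-1.136, 0.321, -0.07, 1.45, 0.023, 1.371, -0.057], TCP at [0.266, 0.593, 0.223] pointing down, gripper open.
Joint ranges: [-2.86, 2.86], [-0.3, 2.09], [-1.38, 1.24], [0.06, 2.45], [-1.56, 4.7], [0.09, 2.05], [-2.69, 2.69]. Speed limits (rad/s): [2.57, 2.57, 3.14, 3.14, 3.14, 3.14, 3.14].

INTERFACE

Orientations are given as a rotation vector (axis times angle).
In Python, from bench import ctrl gives the robot as it stands.
- The arm moves only by the shell command python3 inch.py 'ROWS' [FORCE]. ROWS is a JSON object whose key "offsets" holds a list of rows, 1 to 20 of them, each of 5 numbers: dx, dy, dz in mm, then a turn about the tool's z in units of 0.2 rad, then the opening from 0.0 (shut) to 1.0 (fully open); each row is the pose to reach, as a shift and turn from the pose commanded when the command began, along the tool's axes at that moment; what a row does not reach only later rows make up. A row lasts 1/10 s, in which the tool goes at most 0.05 m and 0.15 rad, less where a joint would pass 70% of its speed; a pose out of reach is approached as far as the arm can. The fingers move at their own pace and stop on an object; FORCE is the grip in N (left out, the last holds). Time passes only in rows, so rows that do not move let the fingers close. It prints the time, the measured TCP pose, the force, the opening and the grip force at its end. Input that does not fit is refused with a message, and nothing moves.
- ctrl.get_state(): the state, without advancing time (a new reading comes with each control period).
- ctrl.get_image(name): name is "side" or "top" or "wrist"; returns the picture (480x640x3 uint8, red, green, blue); there is no depth.
- ctrl.camera_model(name): a dict with "vertical_fov" (degrees; the focal length in pixels is half the picture's height over the tangent of half this angle, whatever the lens; pixels are square), "cx", "cy" (the principal point, pixels), "rvec" (rotation vector, rad) and "tvec" (3), from world to camera coordinates, as OpenCV has them; the wrist camera has in their place "hand_eye" (4x4, takes a point from camera to tool coordinates, whose origin is the TCP and whose axes are the flange's). Camera axes: x right, y down, z forward; pixel columns grow to the right and rows downward; lengths in m; the calibration is good to about 2 mm. A picture is of the moment at which its call begins: read the wrist's pose just before it. camera_model takes no time and is no camera call.
- ctrl.close_job(): hands the job in; it is judged then, once.
The state is a dict: "time": time; "joint_positions": joint angles; "qd": joint speeds; "joint_torque": joint torques, N m; "position": TCP position; "tool_rot": TCP orientation; "ft_force": force on the tool from outside, world axes, zero at the start; "torque": the same for the moment, N m; "grip_width": opening from 0.0 (shut) to 1.0 (fully open); "grip_force": force on a finger pad.
Only numpy, scipy, OpenCV 4.12 (cv2) and the standard library are available. Lean on these libraries where they do the work, as an engineer would, in place of code of your own. Each camera call takes 0.05 s, during which the arm holds its last target. There are 200 camera calls.

## Working session

There is one attempt and no reset: what is moved stays moved. The work goes in short steps, Python scripts to look and compute and a shell command to move; the robot and the scene stay as the last step left them, time stands still between calls to the robot, and variables do not carry over. Pictures are saved under pics/ and viewed, at most 10 in all, crops included, and the job is handed in when it is done.

```bash
ls; mkdir -p pics; cat > look.py <<'E'
import numpy as np, cv2
from bench import ctrl
def snap(n,f):
    s=ctrl.get_state(); im=ctrl.get_image(n); cv2.imwrite(f'pics/{f}.png',im[:,:,::-1]); np.savez(f'pics/{f}.npz',p=s['position'],r=s['tool_rot']); return im
def ray(n,uv,f=None):
    m=ctrl.camera_model(n); fl=240/np.tan(np.radians(m['vertical_fov'])/2)
    d=np.array([(uv[0]-m['cx'])/fl,(uv[1]-m['cy'])/fl,1])
    if n=='wrist':
        z=np.load(f'pics/{f}.npz'); R=cv2.Rodrigues(z['r'])[0]; H=np.array(m['hand_eye'])
        return R@H[:3,3]+z['p'], R@H[:3,:3]@d
    R=cv2.Rodrigues(np.array(m['rvec'],float))[0]; return -R.T@np.array(m['tvec']).ravel(), R.T@d
def onz(n,uv,z,f=None):
    o,d=ray(n,uv,f); return o+d*(z-o[2])/d[2]
def cross(a,b):
    (o1,d1),(o2,d2)=a,b
    A=np.stack([d1,-d2],1); t=np.linalg.lstsq(A,o2-o1,rcond=None)[0]
    p,q=o1+d1*t[0],o2+d2*t[1]; return (p+q)/2,np.linalg.norm(p-q)
E
python3 - <<'E'
from look import *
a=snap('top','t0');b=snap('side','s0');c=snap('wrist','w0')
s=ctrl.get_state();print(s)
for n in ('top','side','wrist'):print(ctrl.camera_model(n))
E
```

```text
bench.py
inch.py
pics
{'time': 0.15, 'joint_positions': array([-1.13593912,  0.32164902, -0.07013172,  1.45142038,  0.02260063,
        1.37081931, -0.05689097]), 'qd': array([-0.00078495, -0.00127783,  0.00015125, -0.00369712, -0.00033874,
        0.00075748, -0.00148327]), 'joint_torque': array([-2.15637338e-04, -4.91798437e+01, -4.04939968e-01, -3.12876356e+01,
       -6.40392909e-02,  4.04643046e-02,  1.31394340e-04]), 'position': array([0.26533086, 0.59289896, 0.22170269]), 'tool_rot': array([-6.55887863e-01, -3.07211528e+00,  2.33880275e-03]), 'ft_force': array([-0.33321857, -0.57884966, -0.23917695]), 'torque': array([-0.04173278,  0.02127975,  0.02066194]), 'grip_force': 0.0, 'grip_width': 1.0008989101049302}
{'vertical_fov': 46.51622319612248, 'cx': 320.77158811156704, 'cy': 246.25758538336817, 'rvec': array([ 2.14698573, -2.13121664,  0.11369107]), 'tvec': array([0.08353592, 0.55567575, 1.15801411])}
{'vertical_fov': 48.64041658792999, 'cx': 318.14077588942615, 'cy': 240.12108323046408, 'rvec': array([ 2.09579944, -0.54346696,  0.267915  ]), 'tvec': array([-0.43162841,  0.28965838,  1.01986128])}
{'vertical_fov': 66.13326850410391, 'cx': 315.5532565028029, 'cy': 236.83558620881195, 'hand_eye': array([[-5.20028121e-04, -9.69859596e-01, -2.43663893e-01,
         6.52372965e-02],
       [ 9.99999850e-01, -4.62460619e-04, -2.93462330e-04,
        -1.63981434e-03],
       [ 1.71932302e-04, -2.43664009e-01,  9.69859692e-01,
        -1.62374811e-01],
       [ 0.00000000e+00,  0.00000000e+00,  0.00000000e+00,
         1.00000000e+00]])}
```

View pics/t0.png

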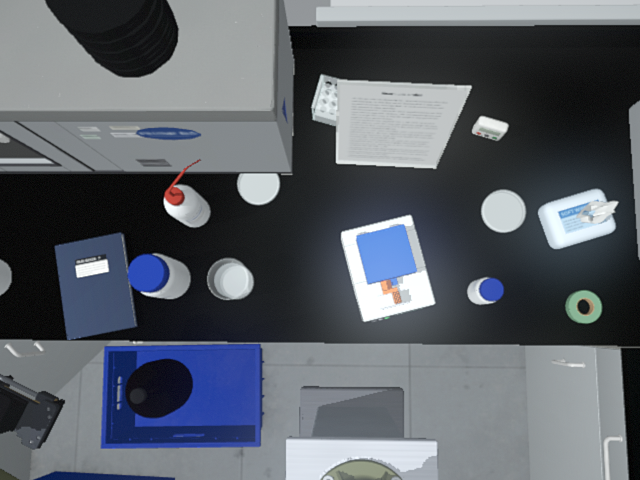

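View pics/s0.png

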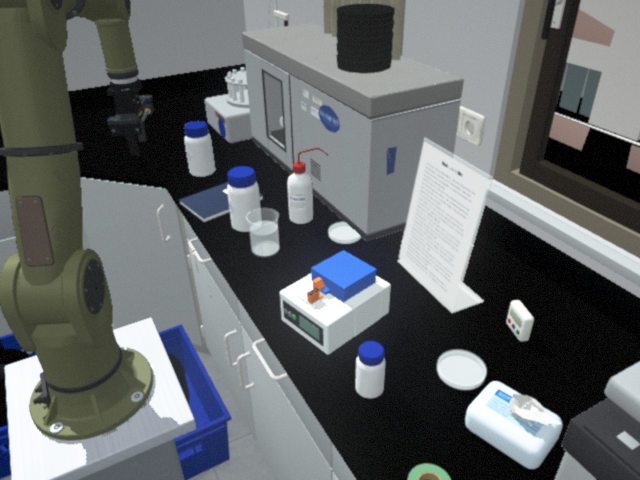

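The top view shows the counter at about (388,268), slightly turned, with the small bottle's cap at (490,290) and the beaker at (231,279). In the side view the cap is at (371,353), the cover at (344,272) and the latch at (316,290). Next I'll measure these.

```bash
cat > m1.py <<'E'
from look import *
t=cv2.imread('pics/t0.png');s=cv2.imread('pics/s0.png')
def blobs(im,lo,hi,mn,box):
    h=cv2.cvtColor(im,cv2.COLOR_BGR2HSV);m=cv2.inRange(h,lo,hi);x0,y0,x1,y1=box
    k=np.zeros_like(m);k[y0:y1,x0:x1]=m[y0:y1,x0:x1]
    n,l,st,c=cv2.connectedComponentsWithStats(k)
    out=[]
    for i in range(1,n):
        if st[i,4]>=mn:
            cn=max(cv2.findContours((l==i).astype('uint8'),0,1)[0],key=cv2.contourArea)
            out.append((c[i].round(1),st[i],cn))
    return out
B=((100,110,60),(130,255,255));O=((4,140,100),(20,255,255));W=((0,0,170),(180,60,255))
if __name__=='__main__':
  for nm,im,box in(('top',t,(330,200,520,330)),('side',s,(270,240,400,410))):
    for cn,c in (('blue',B),('orange',O),('white',W)):
        for cen,st,k in blobs(im,*c,30,box):
            print(nm,cn,cen,st,cv2.approxPolyDP(cv2.convexHull(k),3,True).reshape(-1,2).tolist())
E
python3 m1.py
python3 - <<'E'
import cv2,numpy as np
t=cv2.imread('pics/t0.png');s=cv2.imread('pics/s0.png')
a=cv2.resize(t[205:330,335:515],None,fx=4,fy=4,interpolation=2);b=cv2.resize(s[245:405,270:400],None,fx=3,fy=3,interpolation=2)
cv2.imwrite('pics/c1.png',a)
E
```

```text
top blue [385.9 254.1] [ 357  225   60   60 2497] [[403, 225], [416, 270], [395, 284], [368, 283], [357, 236]]
top blue [491.7 289. ] [479 277  25  24 463] [[484, 280], [493, 277], [502, 283], [503, 294], [499, 299], [489, 300], [481, 295], [479, 288]]
top white [501.3 214.3] [ 482  200   38   32 1092] [[519, 200], [519, 225], [514, 229], [497, 231], [484, 221], [485, 200]]
top white [387.  275.3] [ 341  215   94  107 4108] [[410, 215], [434, 303], [364, 321], [341, 233]]
top white [476.5 292.8] [468 278  25  26 303] [[486, 278], [492, 302], [476, 303], [469, 298], [468, 288], [472, 282]]
side blue [343.9 274. ] [ 310  249   67   52 2101] [[344, 249], [374, 266], [376, 273], [372, 283], [342, 300], [321, 291], [310, 268]]
side blue [370.8 352. ] [357 340  28  26 558] [[374, 340], [383, 346], [384, 355], [380, 362], [370, 365], [360, 359], [357, 349], [363, 341]]
side orange [317.8 283.3] [314 278  10  11  77] [[319, 278], [323, 285], [314, 287], [314, 280]]
side orange [313.7 296.9] [308 293  14   9  50] [[321, 296], [309, 301], [308, 295]]
side white [273.3 247. ] [270 241   9  14  96] [[273, 241], [278, 248], [270, 254]]
side white [344.7 240.8] [334 240  23   3  55] [[356, 240], [334, 240]]
side white [327.5 305.6] [ 280  273  110   81 2827] [[389, 283], [381, 302], [355, 334], [327, 353], [282, 319], [280, 291], [310, 273], [377, 276]]
side white [365.7 377.4] [356 356  28  41 648] [[383, 363], [372, 393], [366, 396], [358, 392], [356, 358]]
side white [277.8 390.4] [270 369  25  41 416] [[294, 409], [271, 404], [270, 369], [286, 373]]
```

View pics/c1.png

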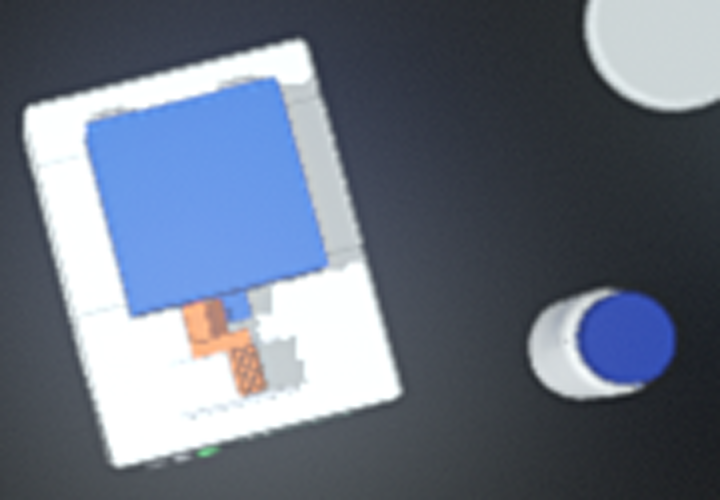

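Crop (x4 from pixel (335,205)) with positions in crop pixels:
- Cover top corners: (88,123), (275,78), (327,266), (132,315).
- Deck corners: (25,105), (305,40), (402,392).
- Tab top: about (248,370), to the right of the hook post at (205,320).
- Bottle cap: (626,337).

```bash
python3 - <<'E'
from look import *
np.set_printoptions(precision=4,suppress=True)
f=lambda x,y:(335+x/4-.4,205+y/4-.4)
cov=[f(88,123),f(275,78),f(327,266),f(132,315)]
C=np.array([onz('top',p,.123) for p in cov]);print('cover RL,RR,FR,FL\n',C)
for i in range(4):e=C[(i+1)%4]-C[i];print(np.linalg.norm(e),np.degrees(np.arctan2(e[1],e[0])))
D=np.array([onz('top',f(*p),.086) for p in((25,105),(305,40),(402,392))]);print('deck RL RR FR\n',D)
for i in range(2):e=D[i+1]-D[i];print(np.linalg.norm(e),np.degrees(np.arctan2(e[1],e[0])))
T=onz('top',f(249,370),.110);print('tab',T)
print('cap',onz('top',f(626,337),.104), cross(ray('top',(491.7,289)),ray('side',(370.8,352))))
print('side cover near corners', cross(ray('top',cov[2]),ray('side',(344,290))),cross(ray('top',cov[1]),ray('side',(376,268))),cross(ray('top',cov[3]),ray('side',(311.5,268.5))))
print('tab x', cross(ray('top',f(249,370)),ray('side',(311,294))))
E
python3 -c "
import cv2;s=cv2.imread('pics/s0.png')
cv2.imwrite('pics/c2.png',cv2.resize(s[243:403,268:398],None,fx=3.7,fy=3.7,interpolation=2))"
```

```text
cover RL,RR,FR,FL
 [[ 0.566   0.014   0.123 ]
 [ 0.5891 -0.0789  0.123 ]
 [ 0.4954 -0.1035  0.123 ]
 [ 0.4705 -0.0076  0.123 ]]
0.09583290698077239 -76.02694240372806
0.0969116350857197 -165.34793255314003
0.09899958835194243 104.52191414046065
0.09787388431224024 12.79416342657593
deck RL RR FR
 [[ 0.5809  0.0451  0.086 ]
 [ 0.6156 -0.099   0.086 ]
 [ 0.4352 -0.1456  0.086 ]]
0.1482946586696832 -76.48949142871653
0.18627559071668648 -165.53866880204103
tab [ 0.4446 -0.0661  0.11  ]
cap [ 0.4627 -0.2536  0.104 ] (array([ 0.4625, -0.2561,  0.0987]), np.float64(0.0005134108116162357))
side cover near corners (array([ 0.496 , -0.1039,  0.1218]), np.float64(0.001172758078799609)) (array([ 0.5892, -0.0789,  0.1264]), np.float64(0.0016092152877832959)) (array([ 0.4718, -0.0082,  0.1231]), np.float64(0.0027304403116202476))
tab x (array([ 0.4431, -0.0658,  0.1064]), np.float64(0.0035416046022010653))
```
View pics/c2.png

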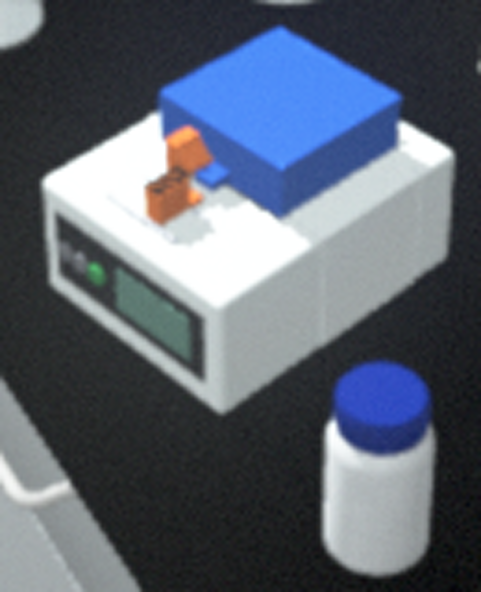

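The crop confirms the tab stands right-front of the hook post, and the bottle is upright. The checks agree:
- **Counter:** origin (0.525, -0.045), yaw 14.0°. The cover top triangulates to 0.122–0.126 m, against 0.123 given.
- **Bottle cap:** (0.4626, -0.255), with the blob centre at z 0.099, between 0.084 and 0.104.

Next I'll work out the moves.

```bash
cat > go.py <<'E'
import sys; from look import *
np.set_printoptions(precision=4,suppress=True)
O=np.array([.5253,-.0452]);Y=np.radians(14.0);RC=np.array([[np.cos(Y),-np.sin(Y)],[np.sin(Y),np.cos(Y)]])
def state():
    s=ctrl.get_state();R=cv2.Rodrigues(s['tool_rot'])[0];return s,np.array(s['position']),R
def W(c): return np.r_[O+RC@np.array(c[:2]),c[2]]
def toC(p): return np.r_[RC.T@(np.array(p[:2])-O),p[2]]
def delta(goal):
    s,p,R=state(); a=np.arctan2(R[1,0],R[0,0]); tgt=Y+np.pi
    turn=-((tgt-a+np.pi)%(2*np.pi)-np.pi)   # tool z down
    return R.T@(goal-p),turn
if __name__=='__main__':
    s,p,R=state();print('t',s['time'],'counter-frame TCP',toC(p),'zaxis',R[:,2],'F',s['ft_force'],'q',s['joint_positions'])
    for a in sys.argv[1:]:
        g=np.array([float(v) for v in a.split(',')]);d,t=delta(W(g));print(a,W(g),'delta',d,'turn',round(t,3))
E
python3 go.py=-1 2>/dev/null; python3 go.py=" " 2>/dev/null; python3 go.py -- 2>/dev/null; python3 go.py " -.086,-.034,.25" " -.086,-.034,.096"
python3 -c "
from look import *
print(onz('top',(385,165),0),onz('top',(231,279),.1),onz('top',(150,270),.16),onz('top',(187,205),.2))"
```

```text
t 0.15 counter-frame TCP [-0.0979  0.682   0.2217] zaxis [-0.0005 -0.0014 -1.    ] F [-0.3332 -0.5788 -0.2392] q [-1.1359  0.3216 -0.0701  1.4514  0.0226  1.3708 -0.0569]
t 0.15 counter-frame TCP [-0.0979  0.682   0.2217] zaxis [-0.0005 -0.0014 -1.    ] F [-0.3332 -0.5788 -0.2392] q [-1.1359  0.3216 -0.0701  1.4514  0.0226  1.3708 -0.0569]
 -.086,-.034,.25 [ 0.4501 -0.099   0.25  ] delta [-0.4512 -0.5562 -0.0274] turn -0.665
 -.086,-.034,.096 [ 0.4501 -0.099   0.096 ] delta [-0.4512 -0.5559  0.1266] turn -0.665
[ 0.74542442 -0.05409217  0.        ] [0.47887343 0.267051   0.1       ] [0.49066749 0.41311515 0.16      ] [0.61023194 0.33556256 0.2       ]
```

Units first: shifts go in mm and turns go in units of 0.2 rad. So -0.556 m is -556, -0.451 m is -451, -0.665 rad is -3.325.

```bash
python3 inch.py '{"offsets":[[0,0,-30,0,0],[-226,-278,-30,-1.65,0],[-226,-278,-30,-1.65,0],[-226,-278,-30,-1.65,0],[-226,-278,-30,-1.65,0],[-226,-278,-30,-1.65,0],[-226,-278,-30,-1.65,0],[-226,-278,-30,-1.65,0],[-451,-556,-30,-3.325,0],[-451,-556,-30,-3.325,0],[-451,-556,-30,-3.325,0],[-451,-556,-30,-3.325,0],[-451,-556,-30,-3.325,0],[-451,-556,-30,-3.325,0],[-451,-556,-30,-3.325,0],[-451,-556,-30,-3.325,0],[-451,-556,-30,-3.325,0],[-451,-556,-30,-3.325,0]]}' 20; python3 go.py " -.086,-.034,.25" " -.086,-.034,.096"
```

```text
time: 1.95
position: [0.4498, -0.0982, 0.2523]
tool_rot: [0.381, -3.118, -0.001]
ft_force: [0.3, 1.0, -0.5]
grip_width: 0.009
grip_force: 0.0
t 1.95 counter-frame TCP [-0.086  -0.0331  0.2523] zaxis [-0.0006  0.0007 -1.    ] F [ 0.2581  0.9675 -0.4935] q [-0.5521 -0.1538  0.647   1.8705  0.0933  1.3955  1.8869]
 -.086,-.034,.25 [ 0.4501 -0.099   0.25  ] delta [-0.     -0.0009  0.0023] turn -0.001
 -.086,-.034,.096 [ 0.4501 -0.099   0.096 ] delta [-0.0001 -0.001   0.1563] turn -0.001
```

```bash
python3 -c "
from look import *
snap('wrist','w1')"
```

```text
(no output)
```

View pics/w1.png

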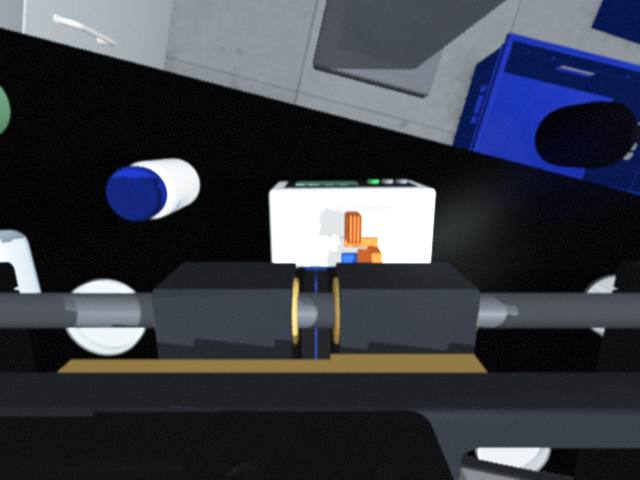

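The wrist view shows the tab top at (353,228), right-front of the hook post, and the bottle cap at (136,193). I'll check both against the first estimate.

```bash
python3 - <<'E'
from go import *
from m1 import blobs,B,O as OR
im=cv2.imread('pics/w1.png')
for cen,st,k in blobs(im,*B,300,(90,150,220,240)): print('cap',cen,st); cc=cen
for cen,st,k in blobs(im,*OR,20,(320,200,400,262)): print('or',cen,st)
p=onz('wrist',(353,214),.110,'w1');q=onz('wrist',(353,242),.110,'w1');print('tab ends',toC(p),toC(q))
f=lambda x,y:(335+x/4-.4,205+y/4-.4)
c,e=cross(ray('top',f(249,370)),ray('wrist',(353,228),'w1'));print('tab',toC(c),e)
c,e=cross(ray('top',(491.7,289)),ray('wrist',cc,'w1'));print('cap',c,toC(c),e)
print(onz('wrist',cc,.1,'w1'),onz('top',f(626,337),.104))
E
python3 go.py " -.086,-.034,.25" " -.086,-.034,.096"
```

```text
cap [135.4 192.8] [ 106  165   61   57 2642]
or [360.4 239.2] [345 212  36  50 940]
tab ends [-0.0957 -0.0036  0.11  ] [-0.0714 -0.003   0.11  ]
tab [-0.0827 -0.0021  0.1033] 0.0014694218903787872
cap [ 0.4627 -0.2569  0.0968] [-0.112  -0.1903  0.0968] 0.000473433805928738
[ 0.4618 -0.2557  0.1   ] [ 0.4627 -0.2536  0.104 ]
t 2.0 counter-frame TCP [-0.0858 -0.0323  0.2523] zaxis [-0.0006  0.0007 -1.    ] F [ 0.1946 -0.6429  0.5781] q [-0.5527 -0.154   0.6456  1.8709  0.0933  1.3955  1.887 ]
 -.086,-.034,.25 [ 0.4501 -0.099   0.25  ] delta [ 0.0002 -0.0017  0.0023] turn 0.001
 -.086,-.034,.096 [ 0.4501 -0.099   0.096 ] delta [ 0.0001 -0.0019  0.1563] turn 0.001
```

To row units: -0.004 m is -4, 0.154 m is 154.

```bash
python3 inch.py '{"offsets":[[0,-4,50,0,0],[0,-4,100,0,0],[0,-4,130,0,0],[0,-4,145,0,0],[0,-4,154,0,0],[0,-4,154,0,0],[0,-4,154,0,0]]}';  python3 inch.py '{"offsets":[[0,4,0,0,0],[0,8,0,0,0],[0,12,0,0,0],[0,16,0,0,0],[0,16,0,0,0]]}'; python3 go.py
```

```text
time: 2.7
position: [0.4518, -0.1017, 0.0993]
tool_rot: [-0.385, 3.117, 0.0]
ft_force: [0.3, -0.4, 0.8]
grip_width: 0.007
grip_force: 0.0
time: 3.2
position: [0.4472, -0.086, 0.0987]
tool_rot: [-0.384, 3.118, 0.001]
ft_force: [0.7, 0.4, 0.0]
grip_width: 0.005
grip_force: 0.0
t 3.2 counter-frame TCP [-0.0857 -0.0206  0.0987] zaxis [ 0.0002  0.0006 -1.    ] F [0.7237 0.4005 0.0492] q [-0.5547 -0.0096  0.6918  2.0868  0.0063  1.062   1.9501]
```

To row units: 0.008 m is 8, 0.004 m is 4.

```bash
python3 inch.py '{"offsets":[[0,4,0,0,0],[0,8,0,0,0],[0,8,0,0,0]]}'; python3 inch.py '{"offsets":[[0,3,0,0,0],[0,6,0,0,0],[0,6,0,0,0]]}'; python3 inch.py '{"offsets":[[0,3,0,0,0],[0,6,0,0,0],[0,6,0,0,0]]}'; python3 go.py; python3 -c "
from look import *
snap('side','s1')
import m1
im=cv2.imread('pics/s1.png')
for b in m1.blobs(im,*m1.B,300,(250,180,430,310)):print(b[:2])
"
```

```text
time: 3.5
position: [0.4453, -0.0791, 0.0987]
tool_rot: [-0.383, 3.118, -0.001]
ft_force: [-0.1, -1.3, 1.2]
grip_width: 0.009
grip_force: 0.7
time: 3.8
position: [0.4438, -0.0731, 0.0986]
tool_rot: [-0.383, 3.118, -0.0]
ft_force: [0.6, -3.8, 0.9]
grip_width: 0.007
grip_force: 1.4
time: 4.1
position: [0.4426, -0.0686, 0.0987]
tool_rot: [-0.382, 3.118, -0.004]
ft_force: [0.5, -6.1, 0.2]
grip_width: 0.009
grip_force: 3.1
t 4.1 counter-frame TCP [-0.0859 -0.0027  0.0987] zaxis [ 0.0008 -0.0022 -1.    ] F [ 0.465  -6.098   0.2051] q [-0.5762 -0.0309  0.6673  2.103   0.0243  1.062   1.894 ]
(array([364., 249.]), array([ 340,  221,   48,   59, 1824], dtype=int32))
```

The cover blob has risen from row 274 to 249, so it has sprung open. I'll back off and go over the bottle.

```bash
python3 inch.py '{"offsets":[[0,-15,0,0,0],[0,-15,-50,0,0],[0,-15,-100,0,0.5],[12,-60,-120,0,1],[26,-110,-120,0,1],[26,-160,-120,0,1],[26,-186,-120,0,1],[26,-186,-120,0,1],[26,-186,-120,0,1]]}'; python3 go.py -- " -.1119,-.1889,.087" 2>/dev/null || python3 go.py " -.1119,-.1889,.087"; python3 -c "
from look import *
snap('side','s2'); snap('top','t2'); snap('wrist','w2')
import m1
for n in('s2','t2'):
  im=cv2.imread(f'pics/{n}.png')
  for b in m1.blobs(im,*m1.O,15,(250,180,430,330)):print(n,b[:2])
  for b in m1.blobs(im,*m1.B,200,(340,180,520,370)):print(n,b[:2])
a=cv2.imread('pics/s2.png')[180:420,240:440]; b=cv2.imread('pics/w2.png')
cv2.imwrite('pics/c3.png',np.hstack([cv2.resize(a,(400,480)),cv2.resize(b,(400,300+180))]))"
```

```text
time: 5.05
position: [0.4621, -0.253, 0.2179]
tool_rot: [0.382, -3.117, -0.003]
ft_force: [0.5, 0.1, 0.1]
grip_width: 0.554
grip_force: 0.0
t 5.05 counter-frame TCP [-0.1116 -0.1863  0.2179] zaxis [-0.0012  0.0015 -1.    ] F [0.5426 0.1033 0.1478] q [-0.4249  0.0664  0.9224  1.7876 -0.0554  1.316   2.3252]
t 5.05 counter-frame TCP [-0.1116 -0.1863  0.2179] zaxis [-0.0012  0.0015 -1.    ] F [0.5426 0.1033 0.1478] q [-0.4249  0.0664  0.9224  1.7876 -0.0554  1.316   2.3252]
 -.1119,-.1889,.087 [ 0.4624 -0.2556  0.087 ] delta [ 0.0002 -0.0028  0.1309] turn -0.001
s2 (array([318. , 283.6]), array([314, 279,  10,  10,  75], dtype=int32))
s2 (array([313.5, 296.7]), array([308, 292,  14,  10,  61], dtype=int32))
s2 (array([370.8, 352.1]), array([357, 340,  28,  26, 552], dtype=int32))
t2 (array([377.7, 213.7]), array([ 350,  195,   57,   40, 1426], dtype=int32))
```

View pics/c3.png

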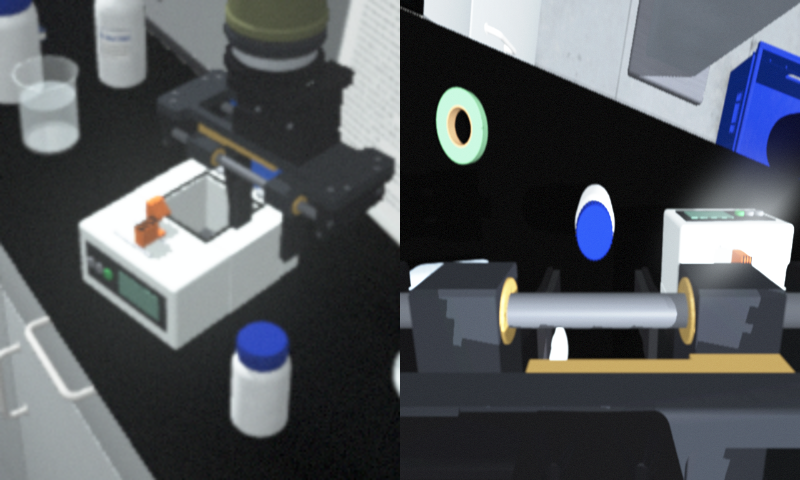

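Left panel (side view): the well is open, the latch has sprung back and the bottle hasn't moved. Right panel (wrist view): the cap at about (595,230) sits between the open fingers at about 550 and 648. Descending to grip.

```bash
python3 -c "
from go import *
from m1 import blobs,B
im=cv2.imread('pics/w2.png')
for b in blobs(im,*B,500,(200,150,450,280)):
  print(b[:2],onz('wrist',b[0],.1,'w2'))"
python3 inch.py '{"offsets":[[0,-2,50,0,1],[0,-2,90,0,1],[0,-2,115,0,1],[0,-2,131,0,1],[0,-2,131,0,1],[0,-2,131,0,1]]}' 25;python3 go.py
```

```text
(array([310.6, 231.1]), array([ 280,  201,   62,   61, 2841], dtype=int32)) [ 0.4631 -0.2574  0.1   ]
time: 5.8
position: [0.4634, -0.2559, 0.0885]
tool_rot: [-0.384, 3.117, -0.0]
ft_force: [0.2, -0.2, 1.1]
grip_width: 0.999
grip_force: 0.0
t 5.8 counter-frame TCP [-0.111  -0.1894  0.0885] zaxis [ 0.0014 -0.     -1.    ] F [ 0.2339 -0.2304  1.1038] q [-0.3507  0.2409  0.9053  1.9361 -0.2171  1.0639  2.4626]
```

```bash
python3 inch.py '{"offsets":[[0,0,1,0,0.3],[0,0,1,0,0.3],[0,0,1,0,0.3],[0,0,1,0,0.3],[0,0,1,0,0.3],[0,0,1,0,0.3]]}' 30; python3 inch.py '{"offsets":[[0,0,0,0,0.3],[0,0,-20,0,0.3],[0,0,-50,0,0.3],[0,0,-90,0,0.3],[0,0,-130,0,0.3],[0,0,-140,0,0.3],[0,0,-140,0,0.3]]}'; python3 go.py .003,0,.23
```

```text
time: 6.4
position: [0.4626, -0.2561, 0.0866]
tool_rot: [-0.383, 3.118, 0.0]
ft_force: [-0.7, 0.6, 0.3]
grip_width: 0.54
grip_force: 0.5
time: 7.1
position: [0.4634, -0.2564, 0.2277]
tool_rot: [-0.383, 3.115, -0.001]
ft_force: [0.1, 0.1, -3.1]
grip_width: 0.523
grip_force: 30.0
t 7.1 counter-frame TCP [-0.1112 -0.1899  0.2277] zaxis [ 0.003  -0.0001 -1.    ] F [ 0.1098  0.0805 -3.0618] q [-0.4383  0.0627  0.9407  1.7712 -0.0536  1.3311  2.3293]
.003,0,.23 [ 0.5282 -0.0445  0.23  ] delta [-0.1142  0.1899 -0.0021] turn 0.0
```

```bash
python3 inch.py '{"offsets":[[-15,25,0,0,0.3],[-38,63,0,0,0.3],[-63,105,0,0,0.3],[-88,147,0,0,0.3],[-105,175,0,0,0.3],[-114,189,0,0,0.3],[-114,189,0,0,0.3],[-114,189,0,0,0.3],[-114,189,0,0,0.3]]}'; python3 go.py .003,-.001,.1; python3 -c "
from look import *
snap('side','s3'); snap('wrist','w3');snap('top','t3')
a=cv2.imread('pics/s3.png')[180:420,240:440]; b=cv2.imread('pics/w3.png')
cv2.imwrite('pics/c4.png',np.hstack([cv2.resize(a,(400,480)),cv2.resize(cv2.imread('pics/t3.png')[180:360,300:450],(400,480))]))"
```

```text
time: 8.0
position: [0.5268, -0.0478, 0.2261]
tool_rot: [0.377, -3.118, 0.001]
ft_force: [0.4, -0.4, -1.5]
grip_width: 0.523
grip_force: 30.0
t 8.0 counter-frame TCP [ 0.0008 -0.0029  0.2261] zaxis [-0.0009 -0.0008 -1.    ] F [ 0.3788 -0.438  -1.4935] q [-0.6722  0.059   0.7468  1.7679 -0.0403  1.3313  1.8945]
.003,-.001,.1 [ 0.5285 -0.0454  0.1   ] delta [-0.0023  0.002   0.1261] turn -0.004
```

View pics/c4.png

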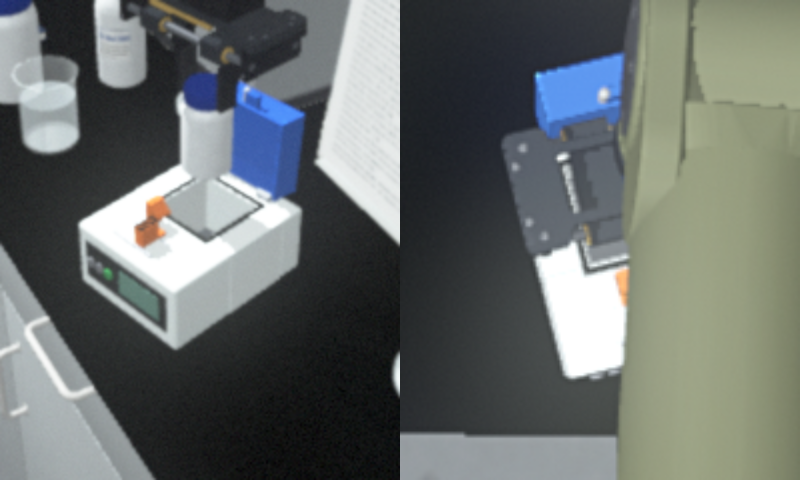

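The side panel shows the bottle held upright over the open well, in front of the open cover. The well rim's near corner is at crop (207,239) and its right corner at (264,206). I'll check the well position from those.

```bash
python3 -c "
from go import *
for u in((207,239),(264,206)): print(toC(onz('side',(240+u[0]/2-.25,180+u[1]/2-.25),.086)))
m=__import__('m1')
im=cv2.imread('pics/s3.png')
for b in m.blobs(im,*m.B,60,(315,205,365,240)):print(b[:2],toC(onz('side',b[0],.226+.012)))
"
```

```text
[-0.0331 -0.0393  0.086 ]
[ 0.0502 -0.0425  0.086 ]
(array([340.3, 224.9]), array([331, 216,  18,  19, 275], dtype=int32)) [-0.0049 -0.0009  0.238 ]
(array([360.4, 231.1]), array([357, 221,   8,  19, 126], dtype=int32)) [ 0.0071 -0.0447  0.238 ]
```

To row units: -0.002 m is -2, 0.001 m is 1.

```bash
python3 inch.py '{"offsets":[[-2,1,10,0,0.3],[-2,1,40,0,0.3],[-2,1,75,0,0.3],[-2,1,100,0,0.3],[-2,1,112,0,0.3],[-2,1,117,0,0.3],[-2,1,117,0,0.3],[-2,1,117,0,0.3]]}';python3 go.py .003,-.001,.1;  python3 inch.py '{"offsets":[[0,0,3,0,0.3],[0,0,5,0,0.3],[0,0,7,0,0.3],[0,0,7,0,0.3]]}'; python3 go.py .003,-.001,.1
```

```text
time: 8.95
position: [0.5303, -0.0438, 0.1108]
tool_rot: [-0.382, 3.116, -0.0]
ft_force: [-1.0, -0.5, -2.3]
grip_width: 0.527
grip_force: 30.0
t 8.95 counter-frame TCP [0.0052 0.0002 0.1108] zaxis [ 0.0023  0.0002 -1.    ] F [-0.9914 -0.4711 -2.3123] q [-0.6386  0.1842  0.741   1.9057 -0.1396  1.1011  1.9722]
.003,-.001,.1 [ 0.5285 -0.0454  0.1   ] delta [ 0.0022 -0.0012  0.0108] turn -0.0
time: 9.35
position: [0.5291, -0.0436, 0.1024]
tool_rot: [0.383, -3.118, -0.0]
ft_force: [-0.3, 0.0, -2.3]
grip_width: 0.525
grip_force: 30.0
t 9.35 counter-frame TCP [0.004  0.0006 0.1024] zaxis [-0.0002  0.0001 -1.    ] F [-0.3036  0.0022 -2.3275] q [-0.6352  0.1946  0.7391  1.9146 -0.1478  1.087   1.9787]
.003,-.001,.1 [ 0.5285 -0.0454  0.1   ] delta [ 0.001  -0.0016  0.0024] turn -0.0
```

To row units: 0.003 m is 3, 0.002 m is 2.

```bash
python3 inch.py '{"offsets":[[0,0,2,0,0.3],[0,0,3,0,0.3],[0,0,3,0,0.3]]}'; python3 inch.py '{"offsets":[[0,0,1,0,0.3],[0,0,2,0,0.3],[0,0,2,0,0.3]]}'
```

```text
time: 9.65
position: [0.5291, -0.0436, 0.0994]
tool_rot: [0.383, -3.118, -0.0]
ft_force: [-0.2, -0.6, -1.1]
grip_width: 0.522
grip_force: 30.0
time: 9.95
position: [0.5299, -0.0436, 0.0986]
tool_rot: [-0.383, 3.117, 0.001]
ft_force: [-1.0, 0.3, 5.0]
grip_width: 0.522
grip_force: 30.0
```

Contact came at TCP z 0.0986, which matches the floor at 0.012. Now I'll release, rise, and check the bottle.

```bash
python3 inch.py '{"offsets":[[0,0,0,0,0.6],[0,0,0,0,0.8],[0,0,0,0,0.8],[0,0,0,0,0.8],[0,0,0,0,0.8],[0,0,-20,0,0.8],[0,0,-60,0,0.8],[0,0,-110,0,0.8],[0,0,-150,0,0.8],[0,0,-160,0,0.8],[0,0,-160,0,0]]}'; python3 go.py .135,0,.258 .135,0,.165; python3 -c "
from look import *
snap('side','s4')
a=cv2.imread('pics/s4.png')[180:360,240:440]
cv2.imwrite('pics/c5.png',cv2.resize(a,(600,540)))"
```

```text
time: 11.05
position: [0.5302, -0.0437, 0.2592]
tool_rot: [-0.382, 3.115, 0.001]
ft_force: [-0.1, 0.4, -0.2]
grip_width: 0.763
grip_force: 0.0
t 11.05 counter-frame TCP [0.0051 0.0003 0.2592] zaxis [ 0.0036  0.001  -1.    ] F [-0.1201  0.3681 -0.2108] q [-0.6871  0.0431  0.7495  1.7143 -0.031   1.3923  1.8823]
.135,0,.258 [ 0.6563 -0.0125  0.258 ] delta [-0.1298 -0.0002  0.0016] turn -0.0
.135,0,.165 [ 0.6563 -0.0125  0.165 ] delta [-0.1295 -0.0003  0.0946] turn -0.0
```

View pics/c5.png

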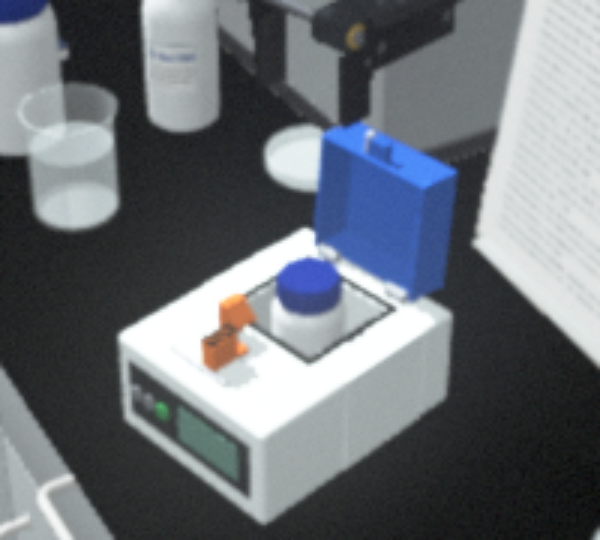

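The bottle stands upright in the well at crop (308,310), the latch is home and the cover is open, with nothing disturbed. I'll go behind the cover now.

To row units: -0.125 m is -125, -0.11 m is -110.

```bash
python3 inch.py '{"offsets":[[-30,0,0,0,0],[-75,0,0,0,0],[-110,0,0,0,0],[-125,0,0,0,0],[-125,0,0,0,0],[-125,0,30,0,0],[-125,0,65,0,0],[-125,0,90,0,0],[-125,0,90,0,0],[-125,0,90,0,0]]}'; python3 - <<'E'
from go import *
s,p,R=state();c=toC(p);print(c,s['ft_force'],s['grip_width'],R[:,2])
for th in np.r_[1.57:0.1:-.1,.1,.05,0,-.02]:
    x=55-88*np.cos(th)+37*np.sin(th)+9.5; z=86+88*np.sin(th)+37*np.cos(th)
    print(round(th,2),'x',round(x,1),'z',round(z,1),'row',round(c[0]-x/1000,3),round(c[2]-z/1000,3))
E
```

```text
time: 12.1
position: [0.6494, -0.014, 0.1672]
tool_rot: [0.381, -3.117, -0.0]
ft_force: [0.3, -0.6, 1.2]
grip_width: 0.005
grip_force: 0.0
[0.128  0.0003 0.1672] [ 0.2831 -0.6229  1.1535] 0.004986952112793831 [-0.0017 -0.0001 -1.    ]
1.57 x 101.4 z 174.0 row 0.027 -0.007
1.47 x 92.5 z 177.3 row 0.035 -0.01
1.37 x 83.2 z 179.6 row 0.045 -0.012
1.27 x 73.8 z 181.0 row 0.054 -0.014
1.17 x 64.2 z 181.5 row 0.064 -0.014
1.07 x 54.7 z 181.0 row 0.073 -0.014
0.97 x 45.3 z 179.5 row 0.083 -0.012
0.87 x 36.0 z 177.1 row 0.092 -0.01
0.77 x 27.1 z 173.8 row 0.101 -0.007
0.67 x 18.5 z 169.6 row 0.109 -0.002
0.57 x 10.4 z 164.6 row 0.118 0.003
0.47 x 2.8 z 158.8 row 0.125 0.008
0.37 x -4.2 z 152.3 row 0.132 0.015
0.27 x -10.4 z 145.1 row 0.138 0.022
0.17 x -16.0 z 137.4 row 0.144 0.03
0.1 x -19.4 z 131.6 row 0.147 0.036
0.05 x -21.5 z 127.4 row 0.149 0.04
0.0 x -23.5 z 123.0 row 0.151 0.044
-0.02 x -24.2 z 121.2 row 0.152 0.046
```

To row units: 0.083 m is 83, 0.073 m is 73.

```bash
python3 inch.py '{"offsets":[[15,0,0,0,0],[27,0,-3,0,0],[35,0,-7,0,0],[45,0,-10,0,0],[54,0,-12,0,0],[64,0,-12,0,0],[73,0,-12,0,0],[83,0,-10,0,0],[83,0,-10,0,0],[83,0,-10,0,0]]}'; python3 go.py; python3 -c "
from look import *
snap('side','s5')
a=cv2.imread('pics/s5.png')[150:360,240:440]
cv2.imwrite('pics/c6.png',cv2.resize(a,(571,600)))"
```

```text
time: 13.1
position: [0.5696, -0.0335, 0.1774]
tool_rot: [0.383, -3.118, -0.001]
ft_force: [1.7, 0.5, 1.6]
grip_width: 0.009
grip_force: 1.2
t 13.1 counter-frame TCP [0.0458 0.0006 0.1774] zaxis [-0.0003  0.0003 -1.    ] F [1.7228 0.4597 1.6067] q [-0.6613  0.2177  0.7722  1.7382 -0.1597  1.2505  1.9647]
```

View pics/c6.png

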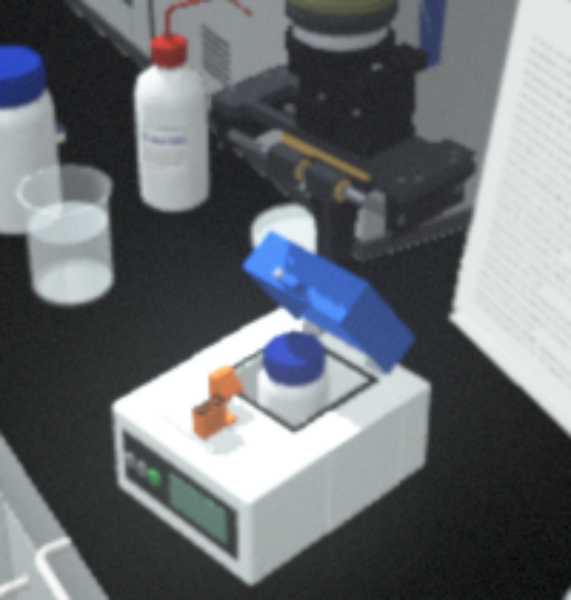

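The cover is following the fingers, about halfway down and clear of the bottle. I'll continue along the arc.

Units first: shifts go in mm and turns go in units of 0.2 rad. So 0.059 m is 59, 0.055 m is 55.

```bash
python3 inch.py '{"offsets":[[9,0,2,0,0],[18,0,5,0,0],[26,0,10,0,0],[35,0,15,0,0],[42,0,20,0,0],[49,0,27,0,0],[55,0,34,0,0],[59,0,39,0,0],[59,0,39,0,0]]}'; python3 go.py; python3 inch.py '{"offsets":[[2,0,4,0,0],[5,0,8,0,0],[7,0,12,0,0],[8,0,16,0,0],[8,0,16,0,0]]}'; python3 go.py
```

```text
time: 14.05
position: [0.5119, -0.048, 0.1379]
tool_rot: [0.382, -3.117, -0.0]
ft_force: [0.7, 0.1, 3.7]
grip_width: 0.012
grip_force: 1.5
t 14.05 counter-frame TCP [-0.0137  0.0006  0.1379] zaxis [-0.001   0.0001 -1.    ] F [0.6945 0.0627 3.6865] q [-0.6905  0.1058  0.781   1.9161 -0.0814  1.1525  1.9357]
time: 14.55
position: [0.5044, -0.0499, 0.1231]
tool_rot: [0.382, -3.117, -0.001]
ft_force: [-3.8, -0.0, 9.7]
grip_width: 0.007
grip_force: 4.8
t 14.55 counter-frame TCP [-0.0214  0.0005  0.1231] zaxis [-0.0017  0.0003 -1.    ] F [-3.7976 -0.0417  9.69  ] q [-0.6881  0.1056  0.7817  1.9481 -0.0827  1.1215  1.9417]
```

To row units: 0.003 m is 3, 0.002 m is 2.

```bash
python3 inch.py '{"offsets":[[0,0,2,0,0],[0,0,3,0,0],[0,0,3,0,0],[0,0,3,0,0]]}'; python3 inch.py '{"offsets":[[0,0,2,0,0],[0,0,3,0,0],[0,0,3,0,0],[0,0,3,0,0]]}'
```

```text
time: 14.95
position: [0.5042, -0.05, 0.1222]
tool_rot: [0.382, -3.116, -0.003]
ft_force: [-10.3, -0.4, 27.6]
grip_width: 0.003
grip_force: 13.7
time: 15.35
position: [0.504, -0.05, 0.1213]
tool_rot: [0.381, -3.115, -0.006]
ft_force: [-19.3, 0.2, 44.9]
grip_width: 0.004
grip_force: 22.2
```

It is hard against the stop. I'll lift off and check.

```bash
python3 inch.py '{"offsets":[[0,0,-8,0,0],[0,0,-20,0,0],[0,0,-60,0,0],[0,0,-110,0,0],[0,-50,-140,0,0],[0,-100,-140,0,0],[0,-150,-140,0,0],[0,-200,-140,0,0],[0,-200,-140,0,0],[0,-200,-140,0,0],[0,-200,-140,0,0]]}'; python3 - <<'E'
from look import *
import m1
snap('side','s6');snap('top','t6')
for n in('s0','s6'):
  im=cv2.imread(f'pics/{n}.png')
  for c in(m1.B,m1.O):
    for b in m1.blobs(im,*c,40,(290,240,400,310)):print(n,b[:2])
a=cv2.imread('pics/s6.png')[180:400,200:440];b=cv2.imread('pics/t6.png')[150:350,120:480]
cv2.imwrite('pics/c7.png',np.hstack([cv2.resize(a,(400,367)),cv2.resize(b,(400,367))]))
E
```

```text
time: 16.45
position: [0.5532, -0.2422, 0.2558]
tool_rot: [0.384, -3.117, -0.002]
ft_force: [-0.6, -0.3, -0.2]
grip_width: 0.004
grip_force: 0.0
s0 (array([343.9, 274. ]), array([ 310,  249,   67,   52, 2101], dtype=int32))
s0 (array([317.8, 283.3]), array([314, 278,  10,  11,  77], dtype=int32))
s0 (array([313.7, 296.9]), array([308, 293,  14,   9,  50], dtype=int32))
s6 (array([344. , 273.9]), array([ 310,  249,   67,   52, 2104], dtype=int32))
s6 (array([318. , 283.3]), array([314, 278,  10,  11,  73], dtype=int32))
```

View pics/c7.png

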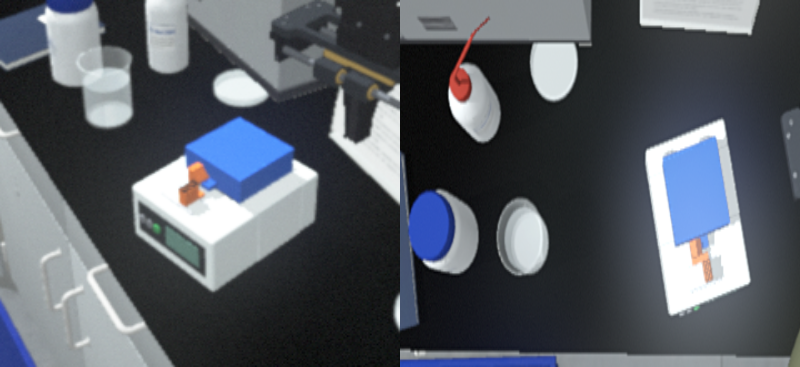

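The cover and latch are back at their starting pixels (cover (344,274), latch (318,283)), so it is shut and latched. The bystanders haven't moved and the arm is clear.

```bash
python3 -c "
from bench import ctrl
print(ctrl.close_job())"
```

```text
the job is handed in; nothing more can be done
None
```

The job is handed in at about 16.5 s of the 62 s allowed: the bottle stands upright in the well, the cover is shut and latched, and the arm is clear with the other things undisturbed.

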